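Tip a spot plate out of its tray onto the reading stage

ROBOT

A 7-joint arm with a two-finger parallel gripper is mounted at the origin on a cart in front of the work surface, level with it; the furniture and walls round the work are solid. World frame = base frame: x ahead of the robot, y to its left, z up, the work surface at z = 0. Lengths are in m, angles in degrees, forces in N, time in s.
With the tool pointing down it reaches from about 0.425 to 0.975 m from the base axis. Payload 16.7 kg.
Tool frame: the origin (TCP) lies on the mounting face of the last link; the fingertips stand 173 mm ahead of it and the grasp point (between the pads) lies 155 mm ahead of it; y points along the fingers, x is the direction in which the jaws open and shut, and the axes are right-handed (so a half turn about y gives the same grasp; the last joint's range is limited). The gripper opens to 85 mm and grips with 20 to 120 N. Pads are 22 mm wide; open, the fingers measure 114 mm over their backs; the gripper's body (76 mm by 85 mm) begins 54 mm behind the grasp point. The pads swing forward as they close: fully open they stand 13 mm farther back than shut.
Start: joints at [57.897, 24.414, 4.234, 92.017, -1.954, 63.644, -3.845], TCP at [0.27, -0.619, 0.405] pointing down, gripper open.
Joint ranges: [-163.25, 163.25], [-28.42, 122.38], [-70.27, 78.77], [12.13, 141.07], [-58.53, 238.53], [9.26, 117.41], [-156.51, 156.51]. Speed limits (degrees/s): [108.29, 108.29, 136.94, 136.94, 172.46, 172.46, 172.46].

INTERFACE

Orientations are given as a 3x3 rotation matrix whose columns are the frame's x, y, z axes.
In Python, from workcell import r gives the robot as it stands. The module is installed in compiled form; this text tells all that it offers.
- The arm moves only by the tool jog_arm, never from a script. Its argument "plan" is a list of rows, each a list of 7 numbers: the shift along the tool's x, y, z in units of 40 mm (1.0 is 40 mm), then the turn, a rotation vector about the tool's x, y, z in units of 5 degrees (1.0 is 5 degrees), then the finger opening in mm, from 0 to 85.4. A call has 1 to 20 rows; each row is the pose to reach, as a shift and turn from the pose commanded when the call began, along the tool's axes at that moment; what a row does not reach only later rows make up. A row lasts 1/10 s, in which the tool goes at most 50 mm and 8.59 degrees, less where a joint would pass 70% of its speed; a pose out of reach is approached as far as the arm can. A call with a gripper value outside its range is refused whole. The fingers move at their own pace and stop on an object; "force" is the grip in N (left out, the last holds). Time passes only in rows, so rows that repeat a pose let the fingers close. It gives the time, the measured TCP pose, the force and the opening at its end, in the units of the state.
- r.sense(): the state, without advancing time (a new reading comes with each control period).
- r.capture(name): name is "scene" or "side" or "wrist"; returns a dict with "img" (420x560x3 uint8, red, green, blue), "z_map" (420x560 float32, m along the optical axis (not along the pixel's ray), 0 where there is no reading), "fx", "fy", "cx", "cy" (pixels), "origin" and "attitude" of the camera in the world; the wrist camera has in their place "tool_from_camera" (4x4, takes a point from camera to tool coordinates, whose origin is the TCP and whose axes are the tool frame's). Camera axes: x right, y down, z forward; pixel columns grow to the right and rows downward; lengths in m; the calibration is good to about 2 mm. A picture is of the moment at which its call begins: read the wrist's pose just before it.
- r.hand_in(): hands the job in, once; it reports no verdict.
The state is a dict: "t": time; "q": joint angles; "dq": joint speeds; "joint_efforts": joint torques, N m; "eef_pos": TCP position; "orientation": TCP orientation; "wrist_force": force on the tool from outside, world axes, zero at the start; "torque": the same for the moment, N m; "opening": opening from 0.0 (shut) to 1.0 (fully open).
Only numpy, scipy, OpenCV 4.12 (cv2) and the standard library are available. Lean on these libraries where they do the work, as an engineer would, in place of code of your own. Each camera call takes 0.05 s, during which the arm holds its last target.

TASK

First stand the green-banded reagent bottle, which holds the white spot plate down, upright on the cork coaster. Then press the plate's end at the orange end of the blue tray fully down, so that the other end tips up and stays up, and lift the plate out. Lay it flat on the aluminium reading stage, between the two green end stops and centred across the stage; leave the things standing around where they are, and never let the bottle fall over.

Things in the scene. Friction and masses are not known exactly. Their poses are not given: they have to be found in the camera images.
- bottle: reagent bottle with white cap and green band, standing on the spot plate over its half away from the orange end; body 43 mm across up to 62 mm, cap 36 mm across up to 86 mm high, about 90 g (the mass varies); origin at the centre of its underside, z up its axis
- coaster: fixed round cork coaster on the bench, 90 mm across, 4 mm high; origin at the centre of its underside
- tilt_tray: fixed blue tray, 146 x 86 mm, 30 mm high; origin at the centre of its underside, z up, x along its length toward the plain blue end. The end at -x (orange) is the press end: its end wall is only 12 mm high, elsewhere the walls are flush with the plate's top, with 3 to 4 mm of gap round the plate, too narrow for fingers. Inside, the plate rests on a tilting bed whose hinge lies across the tray at x = -15 mm, z = 20 mm; under the press end the tray is hollow down to z = 4 mm
- tilt_bed (a joint): tilt of the bed under the plate: 0 = level, grows as the press end goes down, stop at 0.35 rad. A friction hinge (0.09 N m): it stays where it is left, also with the plate on it; about 3 N straight down on the plate 35 mm from the hinge line turns it
- spot_plate: white porcelain spot plate, 120 x 56 x 6 mm, about 100 g (the mass varies), lying in the tray with its underside 24 mm above the bench; origin at the centre of its underside, x along its length (at the start the same way as the tray's x), y across, z up. Either way round is good on the stage. Fully tipped, its end at +x stands about 26 mm higher than before, and its long edges there are free above the tray walls to be gripped across the 56 mm width
- stage: fixed reading stage: a pedestal with flat aluminium top 110 x 34 mm, 26 mm above the bench, narrower than the plate so that fingers pass on either side; its foot is 150 x 40 mm; origin at the centre of its underside, x along its length. Green stops, 36 mm wide, 10 mm higher than the top, stand at both ends, 128 mm apart inside
- stage_top (a point): centre of the stage's top face, 26 mm above the bench, axes as the stage; the middle of the plate's underside belongs here
- pink_dish: bystander, leave it: closed petri dish with pink medium, 90 mm across, 15 mm high; origin at the centre of its underside
- white_jar: bystander, leave it: jar with white lid, 48 mm across, 62 mm high; origin at the centre of its underside
- magenta_bottle: bystander, leave it: small reagent bottle with a white cap and magenta label, 37 mm across, 69 mm high; origin at the centre of its underside
- mortar: bystander, leave it: white porcelain mortar, 94 mm across, 55 mm high; origin at the centre of its underside
- beaker: bystander, leave it: glass beaker with tan sample, 79 mm across, 85 mm high; origin at the centre of its underside
- tape: bystander, leave it: roll of brown tape lying flat, 93 mm across, 48 mm high; origin at the centre of its underside
Mind the look-alikes: they are no part of the job. What is shaped like the bottle but yellow is not meant.

How it is judged (in metres and radians):
On the way, in this order (a step that is already met when the one before it is completed fails the run):
1. the bottle stands upright on the coaster, let go, while the plate still lies level in its tray (horizontal distance between bottle and coaster below 0.028 m and height (world z) of bottle below 0.01 m and angle between bottle's own z axis and vertical below 0.1 rad and linear speed of bottle below 0.03 m/s and contact force between the fingers and bottle below 0.1 N and value of joint tilt_bed below 0.15 rad), for 0.2 s.
2. the plate is tipped up in its tray by its pressed end (horizontal distance between spot_plate and tilt_tray below 0.015 m and value of joint tilt_bed above 0.27 rad), for 0.2 s.
At the end, for the whole second after the job is handed in: The plate rests flat (within 0.04 rad) and upright on the stage top, its centre within 10 mm of the stage's centre and its length within 0.12 rad of the stage's; the bottle stands upright on the coaster, its axis within 28 mm of the coaster's centre; both are at rest and let go (horizontal distance between bottle and coaster below 0.028 m and height (world z) of bottle below 0.01 m and angle between bottle's own z axis and vertical below 0.1 rad and linear speed of bottle below 0.03 m/s and horizontal distance between spot_plate and stage_top below 0.01 m and angle between the x axis of spot_plate and the x axis of stage, either way round below 0.12 rad and z of spot_plate in the frame of stage_top between -0.003 and 0.003 m and angle between spot_plate's own z axis and vertical below 0.04 rad and linear speed of spot_plate below 0.02 m/s); the robot touches nothing.
It fails at once if the bottle falls over (angle between bottle's own z axis and vertical above 0.6 rad).
It fails at once if a bystander is pushed more than 30 mm (distance of any of pink_dish, white_jar, magenta_bottle, mortar, beaker, tape from where it was at the start of the episode above 0.03 m).
It also fails if it takes over 61 s, if anything falls off the work surface, if the arm or the gripper's body presses on something with over 40 N, if the wrist force passes 120 N, or if a joint passes its speed limit or range.

## Working session

There is one attempt and no reset: what is moved stays moved. The work goes in short steps, Python scripts to look and compute and a tool call to move; the robot and the scene stay as the last step left them, time stands still between calls to the robot, and variables do not carry over. Pictures are saved under pics/ and viewed, and the job is handed in when it is done.

Besides the shell and the picture viewer there is one more tool, called after ">>>" as a command line: name --pt "numbers of a row" for each row, then --argument value for the rest. jog_arm: Moves the arm, as the interface text tells. Its arguments: {"type":"object","properties":{"plan":{"type":"array","items":{"type":"array","items":{"type":"number"}}},"force":{"type":"number"}},"required":["plan"]}

```bash
mkdir -p pics; ls
cat > h.py <<'E'
import numpy as np, cv2
from workcell import r
def snap(n,f):
    s=r.sense(); c=r.capture(n); cv2.imwrite('pics/'+f,c['img'][:,:,::-1])
    if n=='wrist':
        T=np.eye(4);T[:3,:3]=np.array(s['orientation']);T[:3,3]=s['eef_pos'];T=T@np.array(c['tool_from_camera'])
        c['origin']=T[:3,3];c['attitude']=T[:3,:3]
    np.savez('pics/'+f[:-4]+'.npz',**{k:np.array(v) for k,v in c.items()})
    return c
def load(f): return dict(np.load('pics/'+f+'.npz'))
def cloud(c):
    z=c['z_map'];v,u=np.mgrid[:z.shape[0],:z.shape[1]]
    p=np.stack([(u-c['cx'])/c['fx']*z,(v-c['cy'])/c['fy']*z,z],-1)
    w=p@np.array(c['attitude']).T+np.array(c['origin']); w[z==0]=np.nan
    return w
E
python3 - <<'E'
from h import *
s=r.sense()
for k,v in s.items(): print(k,np.round(v,4).tolist())
for n in ['scene','side','wrist']:
    c=snap(n,n+'0.png'); print(n,c['origin'],np.round(c['attitude'],3).tolist(),c['fx'])
E
```

```text
pics
t 0.0
q [57.8981, 24.4503, 4.2329, 92.0529, -1.9532, 63.6444, -3.8451]
dq [0.0413, -0.0412, -0.029, -0.0763, -0.1058, 0.0396, 0.1147]
joint_efforts [0.0016, -94.9818, 3.7616, -46.3512, 0.0192, 0.0098, 0.0001]
eef_pos [0.2694, -0.6187, 0.404]
orientation [[0.3993, -0.0006, 0.9168], [-0.9168, 0.0012, 0.3993], [-0.0013, -1.0, -0.0001]]
wrist_force [0.3673, 0.882, 0.265]
torque [-0.0755, -0.0121, -0.0074]
opening 1.002
scene [-0.37804966  0.72631067  0.80336297] [[-0.604, -0.419, 0.678], [-0.797, 0.328, -0.507], [-0.01, -0.847, -0.532]] 415.13948147229485
side [0.06247998 0.97017609 0.85407071] [[-0.89, -0.277, 0.363], [-0.456, 0.528, -0.716], [0.007, -0.803, -0.596]] 454.95662618906
wrist [ 0.33214195 -0.59115541  0.37267977] [[0.4, -0.883, -0.245], [-0.917, -0.385, -0.108], [0.0, 0.268, -0.963]] 318.6412362096101
```

View pics/scene0.png

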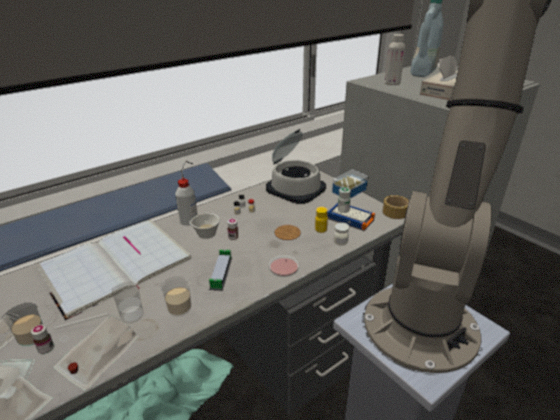

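View pics/side0.png

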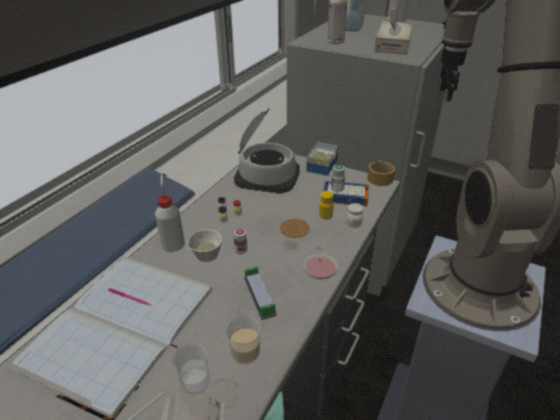

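View pics/wrist0.png

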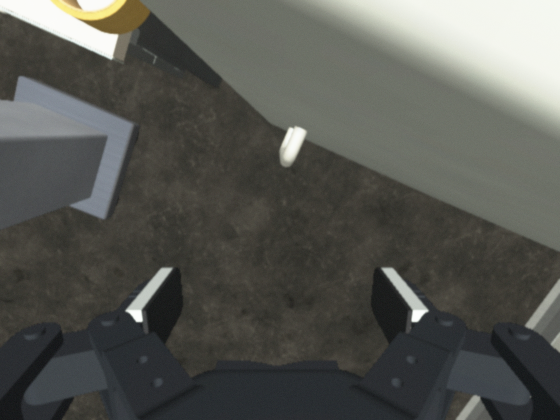

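```bash
cat > td.py <<'E'
from h import *
import sys
def topdown(names,x0,x1,y0,y1,res,out):
    W=int((y1-y0)/res);H=int((x1-x0)/res)
    img=np.zeros((H,W,3),np.uint8);hz=np.full((H,W),-1.)
    for n in names:
        c=load(n);w=cloud(c).reshape(-1,3);col=c['img'].reshape(-1,3)
        ok=np.isfinite(w[:,0])&(w[:,2]>-.05)&(w[:,2]<.2);w=w[ok];col=col[ok]
        o=np.argsort(w[:,2]);w=w[o];col=col[o]
        i=((x1-w[:,0])/res).astype(int);j=((y1-w[:,1])/res).astype(int)
        k=(i>=0)&(i<H)&(j>=0)&(j<W)
        for a,b,z,cc in zip(i[k],j[k],w[k,2],col[k]):
            if z>=hz[a,b]: hz[a,b]=z;img[a,b]=cc
    cv2.imwrite(out,cv2.resize(img,None,fx=3,fy=3,interpolation=0)[:,:,::-1])
if __name__=='__main__':
    topdown(['scene0','side0'],.3,1.1,-.6,.4,.004,'pics/td0.png')
E
python3 td.py
python3 - <<'E'
from h import *
c=load('scene0'); cv2.imwrite('pics/z1.png',cv2.resize(c['img'][160:300,200:420,::-1],None,fx=3.6,fy=3.6,interpolation=cv2.INTER_CUBIC))
c=load('side0'); cv2.imwrite('pics/z2.png',cv2.resize(c['img'][140:330,190:410,::-1],None,fx=3.1,fy=3.1,interpolation=cv2.INTER_CUBIC))
E
```

```text
(no output)
```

View pics/td0.png

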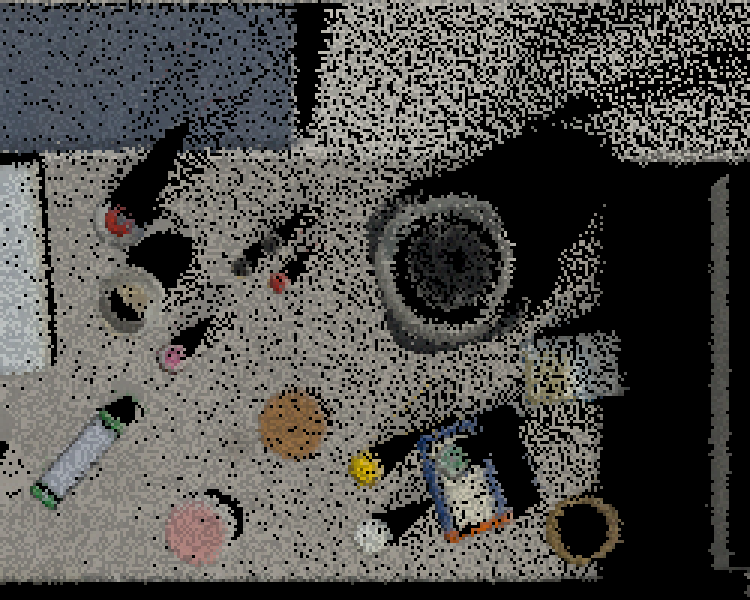

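View pics/z1.png

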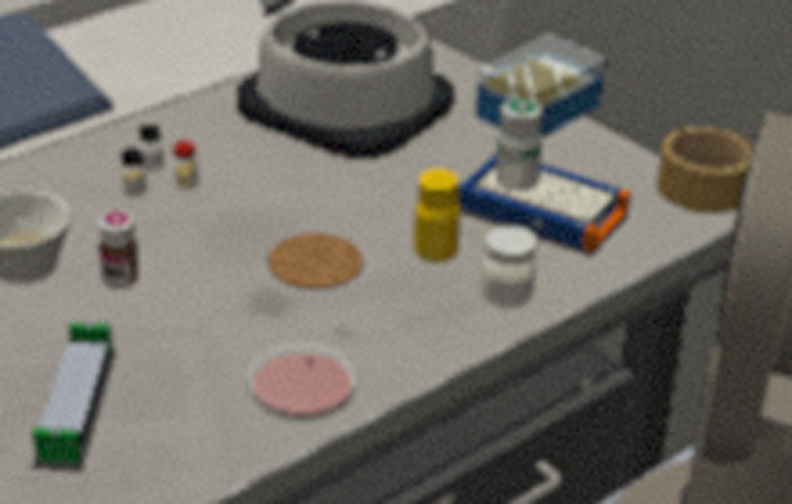

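View pics/z2.png

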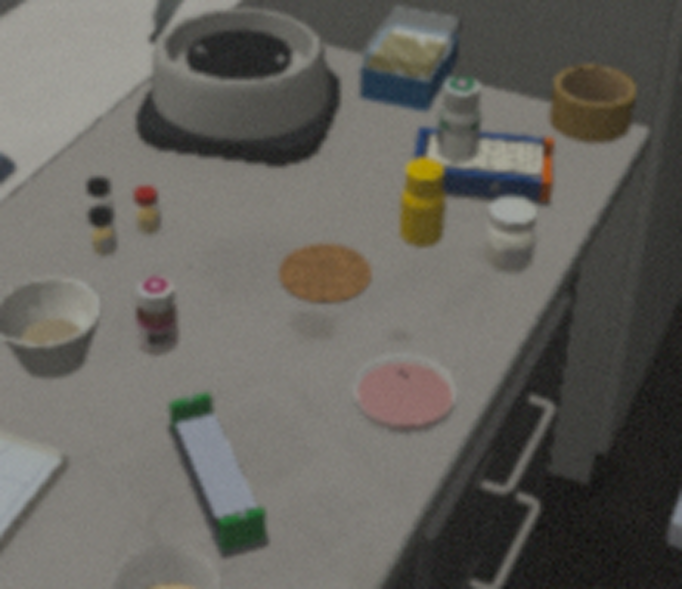

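Run:
```python
from h import *
P=[];C=[]
for n in ['scene0','side0','wrist0']:
    c=load(n);w=cloud(c).reshape(-1,3);col=c['img'].reshape(-1,3).astype(int)
    ok=np.isfinite(w[:,0]);w=w[ok];col=col[ok]
    print(n)
    k=(abs(w[:,0]-.7)<.3)&(abs(w[:,1]-.05)<.2)&(abs(w[:,2])<.03);print(' bench z',np.median(w[k,2]))
    if n=='wrist0':
        k=w[:,2]>.05; print('wrist high',w[k].min(0),w[k].max(0)); continue
    hsv=cv2.cvtColor(col.astype(np.uint8)[None],cv2.COLOR_RGB2HSV)[0].astype(int)
    def rep(name,k): 
        q=w[k]; print(' ',name,k.sum(),np.round(np.median(q,0),3),np.round(np.percentile(q,3,axis=0),3),np.round(np.percentile(q,97,axis=0),3))
    H,S,V=hsv.T
    near=lambda x,y,R:np.hypot(w[:,0]-x,w[:,1]-y)<R
    rep('coaster',near(.533,.009,.07)&(S>90)&(H<25))
    rep('bottlecap',near(.489,-.207,.04)&(w[:,2]>.113)&(w[:,2]<.13))
    rep('bottle body',near(.489,-.207,.04)&(w[:,2]>.05)&(w[:,2]<.09))
    rep('yellow',near(.473,-.088,.05)&(w[:,2]>.02))
    rep('jar top',near(.384,-.096,.04)&(w[:,2]>.055))
    rep('orange',near(.40,-.23,.08)&(S>150)&(H<16))
    rep('green stops',near(.493,.283,.12)&(H>45)&(H<75)&(S>120))
    k=near(.493,.283,.12)&(H>45)&(H<75)&(S>120)
    q=w[k]; m=q[:,0]>.493
    print('   ',q[m].mean(0),q[~m].mean(0))
    k=near(.493,.283,.06)&(w[:,2]>.02)&(w[:,2]<.032); rep('stagetop',k)
    rr=cv2.minAreaRect(w[k,:2].astype(np.float32)); print('   ',rr)
    k=near(.46,-.217,.11)&(w[:,2]>.022)&(w[:,2]<.04)&(H>100)&(H<125)&(S>110); rep('trayblue',k); print('   ',cv2.minAreaRect(w[k,:2].astype(np.float32)))
    k=near(.46,-.217,.11)&(w[:,2]>.022)&(w[:,2]<.036)&(S<70)&(V>110); rep('plate',k); print('   ',cv2.minAreaRect(w[k,:2].astype(np.float32)))
    k=(w[:,1]<-.45)&(w[:,2]>.1)&(w[:,0]>0.15)&(w[:,1]>-.9); rep('cabinet',k); 
    k=(w[:,2]>.3)&(np.hypot(w[:,0],w[:,1])>.3)&(w[:,0]>0); rep('high',k);
```

```text
scene0
 bench z 0.0009528769219619981
  coaster 299 [0.531 0.011 0.005] [ 0.494 -0.027  0.001] [0.568 0.048 0.008]
  bottlecap 48 [ 0.484 -0.206  0.115] [ 0.47  -0.223  0.113] [ 0.502 -0.188  0.118]
  bottle body 135 [ 0.473 -0.195  0.072] [ 0.464 -0.22   0.051] [ 0.498 -0.185  0.088]
  yellow 250 [ 0.465 -0.083  0.056] [ 0.455 -0.105  0.023] [ 0.487 -0.072  0.087]
  jar top 107 [ 0.383 -0.095  0.062] [ 0.365 -0.118  0.056] [ 0.404 -0.076  0.065]
  orange 68 [ 0.392 -0.233  0.015] [ 0.379 -0.275  0.008] [ 0.411 -0.2    0.032]
  green stops 124 [0.439 0.336 0.025] [0.424 0.24  0.009] [0.544 0.352 0.036]
    [0.53655099 0.25028741 0.02906361] [0.43423128 0.34068534 0.02227606]
  stagetop 294 [0.492 0.288 0.026] [0.449 0.244 0.022] [0.54  0.327 0.029]
    ((0.49515196681022644, 0.28649047017097473), (0.034355051815509796, 0.1173764169216156), 47.98839569091797)
  trayblue 102 [ 0.461 -0.181  0.028] [ 0.4   -0.212  0.023] [ 0.522 -0.159  0.033]
    ((0.46695321798324585, -0.20624801516532898), (0.12372254580259323, 0.0797208696603775), 24.717159271240234)
  plate 300 [ 0.446 -0.219  0.03
[... 1151 characters left out ...]
1583388596773148), 48.136512756347656)
  trayblue 87 [ 0.45  -0.185  0.029] [ 0.402 -0.223  0.023] [ 0.534 -0.167  0.033]
    ((0.47102025151252747, -0.18875892460346222), (0.05154015123844147, 0.14108364284038544), 75.32814025878906)
  plate 255 [ 0.445 -0.22   0.03 ] [ 0.406 -0.255  0.026] [ 0.517 -0.186  0.033]
    ((0.46379122138023376, -0.2238234579563141), (0.12030347436666489, 0.07422853261232376), 16.434803009033203)
  cabinet 19168 [ 0.546 -0.567  0.316] [ 0.241 -0.843  0.113] [ 1.213 -0.551  0.52 ]
  high 22537 [ 1.117 -0.555  0.465] [ 0.244 -1.076  0.311] [1.164 0.318 0.595]
wrist0
 bench z nan
wrist high [ 0.23275244 -0.91415938  0.0501592 ] [ 0.34174738 -0.54488966  0.33020438]
  return _methods._mean(a, axis=axis, dtype=dtype,
  ret = ret.dtype.type(ret / rcount)
```

>>> jog_arm --pt "-2 0 1 0 0 0 85" --pt "-4.6 0 2 0 0 0 85" --pt "-4.6 0 2 0 0 0 85" --pt "-4.6 0 2 0 0 0 85" --pt "-4.6 0 2 0 0 0 85" --pt "-8 0 7.8 0 1.3 0 85" --pt "-8 0 7.8 0 1.3 0 85" --pt "-8 0 7.8 0 1.3 0 85" --pt "-8 0 7.8 0 1.3 0 85" --pt "-8 0 7.8 0 1.3 0 85" --pt "-8 0 7.8 0 1.3 0 85" --pt "-8 0 7.8 0 1.3 0 85" --pt "-8 0 7.8 0 1.3 0 85" --pt "-8 0 7.8 0 1.3 0 85"

```text
t: 1.55
eef_pos: [0.4273, -0.2018, 0.4046]
orientation: [[0.292, -0.0, 0.957], [-0.957, -0.0, 0.292], [-0.0, -1.0, -0.0]]
wrist_force: [0.4, -0.2, 0.0]
opening: 1.001
```

Run:
```python
from h import *
s=r.sense()
for k,v in s.items(): print(k,np.round(v,4).tolist())
c=snap('wrist','w1.png')
```

```text
t 1.55
q [29.3321, 5.9944, -12.6558, 116.4807, 1.5607, 57.7008, -57.1407]
dq [0.3308, -0.0758, 0.0177, 0.1701, -0.0693, 0.0615, -0.1275]
joint_efforts [-1.1096, -55.91, -1.1866, -43.9166, -0.0276, -0.0128, -0.0049]
eef_pos [0.4273, -0.2018, 0.4046]
orientation [[0.2915, -0.0004, 0.9566], [-0.9566, -0.0, 0.2915], [-0.0001, -1.0, -0.0004]]
wrist_force [0.4335, -0.2046, 0.0462]
torque [0.0006, 0.0475, 0.036]
opening 1.0014
```

View pics/w1.png

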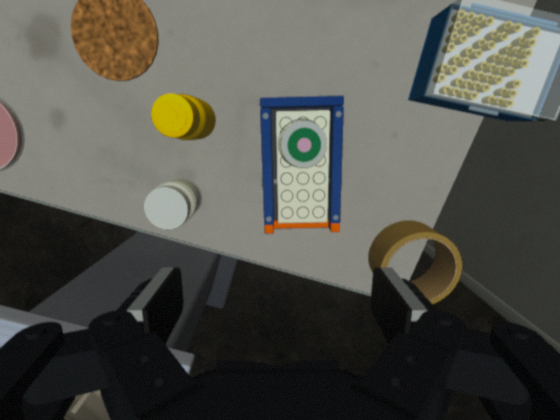

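```bash
cat > m.py <<'E'
from h import *
import sys
def hsv(c):return cv2.cvtColor(c['img'],cv2.COLOR_RGB2HSV).astype(int)
def meas(n):
    c=load(n);w=cloud(c);H,S,V=np.moveaxis(hsv(c),2,0)
    print('bench',np.nanmedian(w[20:60,200:240,2]))
    fin=np.isfinite(w[...,0])
    def rect(k,name):
        q=w[k][:,:2]; 
        if len(q)<30: print(name,'few');return
        lo=cv2.minAreaRect(q.astype(np.float32)); b=cv2.boxPoints(lo)
        e=b[1]-b[0];f=b[2]-b[1]; L=e if np.hypot(*e)>np.hypot(*f) else f
        print(name,len(q),'ctr',np.round(lo[0],4),'size',np.round(lo[1],4),'az',round(np.degrees(np.arctan2(L[1],L[0])),2),'z',np.round(np.percentile(w[k][:,2],[10,50,90]),4))
    near=lambda x,y,R:np.hypot(w[...,0]-x,w[...,1]-y)<R
    z=w[...,2]
    k=near(.465,-.22,.11)&(((H>105)&(H<125)&(S>120))|((H<14)&(S>170)))&(z>.003)&(z<.04)
    rect(k,'tray')
    k2=near(.465,-.22,.11)&(H<14)&(S>170)&(z>.003)&(z<.04); print('orange',w[k2].mean(0))
    k=near(.465,-.22,.11)&(S<70)&(V>100)&(z>.02)&(z<.036); k=cv2.morphologyEx(k.astype(np.uint8),cv2.MORPH_OPEN,np.ones((3,3)))>0; rect(k,'plate')
    k=near(.485,-.205,.04)&(z>.10)&(z<.13); rect(k,'cap'); print(' circ',cv2.minEnclosingCircle(w[k][:,:2].astype(np.float32)))
    k=near(.533,.011,.08)&(H<25)&(S>80)&(abs(z)<.015); 
    if k.sum()>20: print('coaster',k.sum(),cv2.minEnclosingCircle(w[k][:,:2].astype(np.float32)),w[k].mean(0))
meas(sys.argv[1])
E
python3 m.py w1
```

```text
bench -0.0011675298198274286
tray 3311 ctr [ 0.4618 -0.2196] size [0.1443 0.0844] az 18.48 z [0.0259 0.0291 0.0301]
orange [ 0.39724292 -0.24112693  0.01768514]
plate 3906 ctr [ 0.4618 -0.22  ] size [0.1196 0.0783] az 18.23 z [0.0284 0.0294 0.0304]
cap 1709 ctr [ 0.4882 -0.2058] size [0.0362 0.0365] az -26.5 z [0.1121 0.1138 0.1153]
 circ ((0.4881412386894226, -0.20593668520450592), 0.018543416634202003)
coaster 5838 ((0.5335946083068848, 0.007579087279736996), 0.045982081443071365) [0.53186033 0.00611449 0.00290658]
```

>>> jog_arm --pt "0.54 0 1.43 0 -0.27 0 85" --pt "0.54 1 1.43 0 -0.27 0 85" --pt "0.54 2 1.43 0 -0.27 0 85" --pt "0.54 2.8 1.43 0 -0.27 0 85" --pt "0.54 3.4 1.43 0 -0.27 0 85" --pt "0.54 3.9 1.43 0 -0.27 0 85" --pt "0.54 4.4 1.43 0 -0.27 0 85" --pt "0.54 4.4 1.43 0 -0.27 0 85" --pt "0.54 4.4 1.43 0 -0.27 0 85"

```text
t: 2.5
eef_pos: [0.4886, -0.2054, 0.229]
orientation: [[0.314, -0.001, 0.949], [-0.949, 0.0, 0.314], [-0.0, -1.0, -0.001]]
wrist_force: [-0.0, -0.2, -0.6]
opening: 0.999
```

Run:
```python
from h import *
s=r.sense()
print(np.round(s['q'],1),s['eef_pos'],s['wrist_force'])
c=snap('wrist','w2.png')
c=snap('side','s2.png'); cv2.imwrite('pics/s2z.png',cv2.resize(c['img'][100:260,270:430,::-1],None,fx=3.5,fy=3.5,interpolation=2))
```

```text
[ 25.6  24.8 -11.8 118.    8.   38.  -63.2] [ 0.48861421 -0.20536417  0.22899288] [-0.01836925 -0.24585004 -0.57909648]
```

View pics/w2.png

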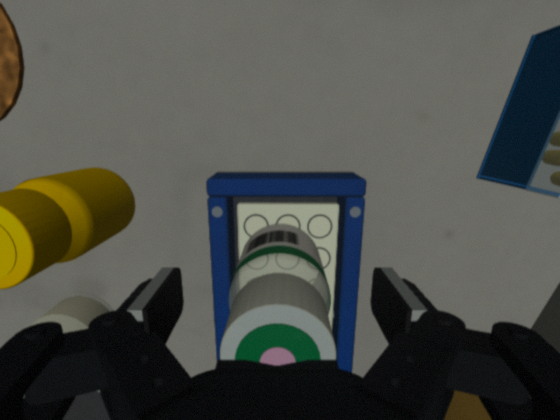

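View pics/s2z.png

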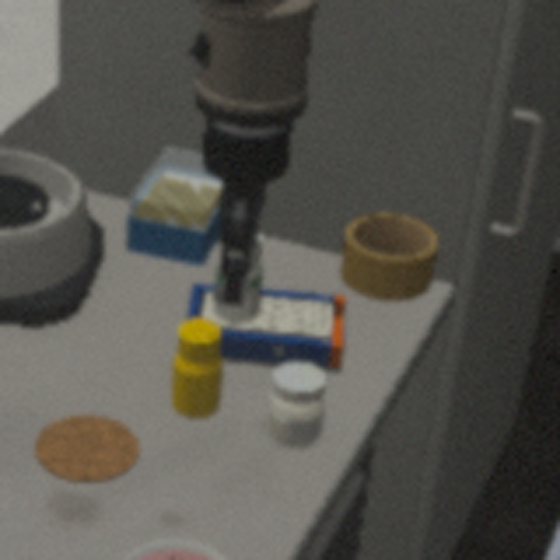

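Bottle (wrist px 278,300) is centred between the pads. Close with moderate force and lift.

>>> jog_arm --pt "0 0 0 0 0 0 40" --pt "0 0 0 0 0 0 38" --pt "0 0 0 0 0 0 36" --pt "0 0 0 0 0 0 36" --pt "0 0 0 0 0 0 36" --pt "0 0 0 0 0 0 36" --pt "0 0 0 0 0 0 36" --pt "0 0 0 0 0 0 36" --pt "0 0 0 0 0 0 36" --pt "0 -0.1 0 0 0 0 36" --pt "0 -0.3 0 0 0 0 36" --pt "0 -0.6 0 0 0 0 36" --pt "0 -1 0 0 0 0 36" --pt "0 -1.5 0 0 0 0 36" --pt "0 -2 0 0 0 0 36" --pt "0 -2.5 0 0 0 0 36" --pt "0 -2.5 0 0 0 0 36" --pt "0 -2.5 0 0 0 0 36" --force 35

```text
t: 4.4
eef_pos: [0.4887, -0.2048, 0.3295]
orientation: [[0.315, 0.001, 0.949], [-0.949, -0.001, 0.315], [0.001, -1.0, 0.001]]
wrist_force: [-0.9, 0.4, -1.5]
opening: 0.485
```

Run:
```python
from h import *
s=r.sense()
print(np.round(s['q'],1),s['eef_pos'],s['wrist_force'],s['opening'])
c=snap('wrist','w3.png')
c=snap('side','s3.png'); cv2.imwrite('pics/s3z.png',cv2.resize(c['img'][60:260,250:430,::-1],None,fx=3,fy=3,interpolation=2))
```

```text
[ 27.   16.4 -13.2 114.2   4.9  49.8 -60.4] [ 0.48874519 -0.20475169  0.32950057] [-0.92913346  0.37749273 -1.46745569] 0.48547929380990024
```

View pics/w3.png

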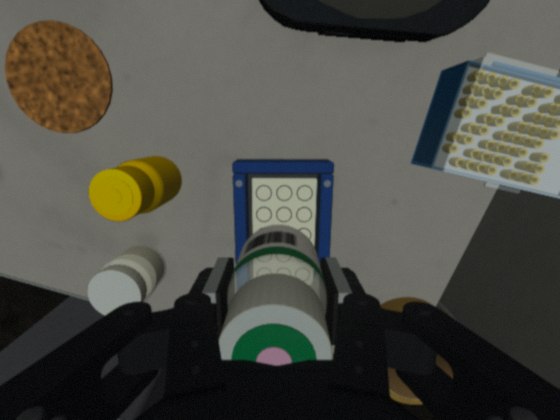

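View pics/s3z.png

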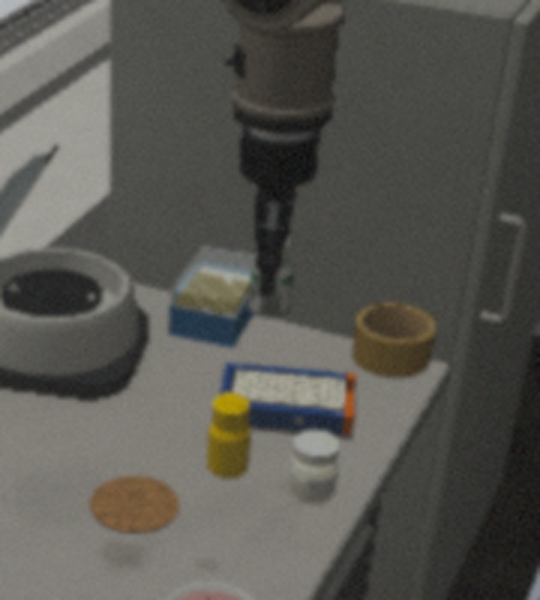

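>>> jog_arm --pt "-0.5 0 0.29 0 0 0 36" --pt "-1.2 0 0.7 0 0 0 36" --pt "-2 0 1.16 0 0 0 36" --pt "-2.8 0 1.62 0 0 0 36" --pt "-3.6 0 2.08 0 0 0 36" --pt "-4.3 0 2.5 0 0 0 36" --pt "-4.72 0 2.73 0 0 0 36" --pt "-4.72 0.3 2.73 0 0 0 36" --pt "-4.72 0.8 2.73 0 0 0 36" --pt "-4.72 1.4 2.73 0 0 0 36" --pt "-4.72 2 2.73 0 0 0 36" --pt "-4.72 2.5 2.73 0 0 0 36" --pt "-4.72 2.8 2.73 0 0 0 36" --pt "-4.72 2.95 2.73 0 0 0 36" --pt "-4.72 3.05 2.73 0 0 0 36" --pt "-4.72 3.05 2.73 0 0 0 36"

```text
t: 6.1
eef_pos: [0.533, 0.0088, 0.2067]
orientation: [[0.315, -0.0, 0.949], [-0.949, 0.0, 0.315], [-0.0, -1.0, -0.0]]
wrist_force: [-0.7, -0.3, 0.0]
opening: 0.482
```

Run:
```python
from h import *
s=r.sense()
print(np.round(s['q'],1),s['eef_pos'],s['wrist_force'],s['opening'])
c=snap('side','s4.png'); cv2.imwrite('pics/s4z.png',cv2.resize(c['img'][120:260,230:390,::-1],None,fx=4,fy=4,interpolation=2))
```

```text
[  5.6  27.5 -16.5 117.9  12.8  36.2 -91.1] [0.53295191 0.0087652  0.20673841] [-0.65160788 -0.33101784  0.04427912] 0.481700250100304
```

View pics/s4z.png

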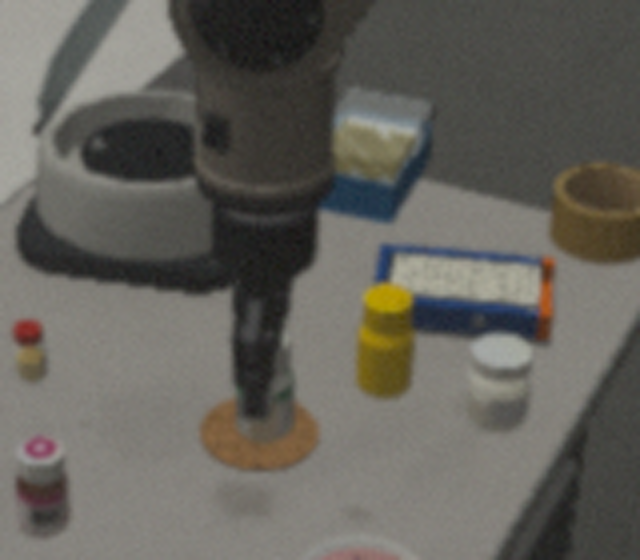

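>>> jog_arm --pt "0 0.03 0 0 0 0 36" --pt "0 0.05 0 0 0 0 36" --pt "0 0.07 0 0 0 0 36" --pt "0 0.07 0 0 0 0 36"

```text
t: 6.55
eef_pos: [0.5329, 0.0088, 0.204]
orientation: [[0.315, 0.0, 0.949], [-0.949, 0.0, 0.315], [0.0, -1.0, 0.0]]
wrist_force: [-0.2, -0.8, -1.1]
opening: 0.479
```

>>> jog_arm --pt "0 0.02 0 0 0 0 36" --pt "0 0.035 0 0 0 0 36" --pt "0 0.035 0 0 0 0 36"

```text
t: 6.85
eef_pos: [0.5331, 0.0089, 0.2034]
orientation: [[0.315, 0.001, 0.949], [-0.949, -0.0, 0.315], [0.0, -1.0, 0.001]]
wrist_force: [-5.5, -0.7, 18.9]
opening: 0.48
```

Run:
```python
from h import *
s=r.sense()
print(s['eef_pos'],s['wrist_force'],s['opening'],s['joint_efforts'])
```

```text
[0.53306754 0.00889038 0.2034165 ] [-5.47575685 -0.66630766 18.87001659] 0.47996102403649415 [-2.99015176e-01 -7.56838632e+01 -3.08023475e+00 -2.86710441e+01
  3.31356442e-01 -1.90716058e+00 -2.28697347e-02]
```

Contact (19 N up). Back off a millimetre, then release and rise.

>>> jog_arm --pt "0 -0.02 0 0 0 0 36" --pt "0 -0.02 0 0 0 0 40" --pt "0 -0.02 0 0 0 0 85" --pt "0 -0.02 0 0 0 0 85" --pt "0 -0.02 0 0 0 0 85" --pt "0 -0.02 0 0 0 0 85" --pt "0 -0.02 0 0 0 0 85" --pt "0 -0.4 0 0 0 0 85" --pt "0 -1.2 0 0 0 0 85" --pt "0 -2.2 0 0 0 0 85" --pt "0 -3.2 0 0 0 0 85" --pt "0 -4.2 0 0 0 0 85" --pt "0 -4.2 0 0 0 0 85" --pt "0 -4.2 0 0 0 0 85"

```text
t: 8.25
eef_pos: [0.5329, 0.0088, 0.3714]
orientation: [[0.315, 0.002, 0.949], [-0.949, -0.0, 0.315], [0.001, -1.0, 0.002]]
wrist_force: [-0.7, -0.1, -1.1]
opening: 0.997
```

Run:
```python
from h import *
s=r.sense()
print(np.round(s['q'],1),s['eef_pos'],s['wrist_force'],s['opening'])
c=snap('wrist','w5.png');w=cloud(c)
k=(np.hypot(w[...,0]-.533,w[...,1]-.009)<.05)
for lo,hi in((.08,.1),(.02,.06)):
  q=w[k&(w[...,2]>lo)&(w[...,2]<hi)]; print(len(q),cv2.minEnclosingCircle(q[:,:2].astype(np.float32)),np.median(q,0))
c=snap('side','s5.png'); cv2.imwrite('pics/s5z.png',cv2.resize(c['img'][120:260,230:390,::-1],None,fx=4,fy=4,interpolation=2))
```

```text
[  9.2  14.4 -19.8 111.2   5.9  55.2 -85. ] [0.53291637 0.00878574 0.3714368 ] [-0.69180372 -0.13219792 -1.11650355] 0.9965017487940051
1552 ((0.5318319797515869, 0.008925000205636024), 0.01851855404675007) [0.53287858 0.00928537 0.08774658]
489 ((0.5328975915908813, 0.008199186064302921), 0.021602828055620193) [0.54840269 0.01240524 0.05341891]
```

View pics/s5z.png

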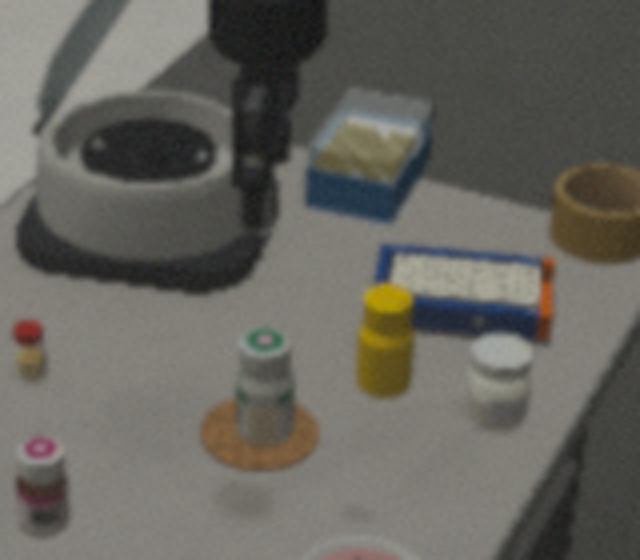

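View pics/w5.png

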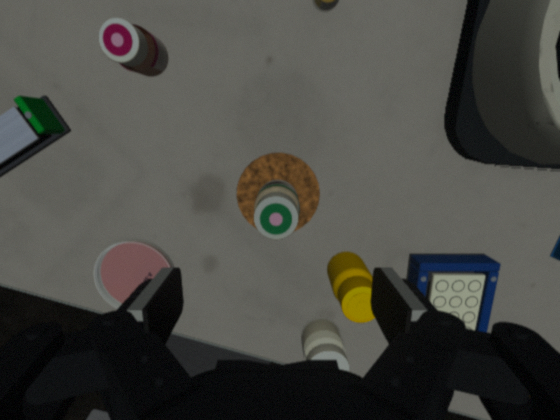

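>>> jog_arm --pt "1 0 -1 0 0 0 0" --pt "2 0 -2 0 0 0 0" --pt "3 0 -3 0 0 0 0" --pt "4 0 -4 0 0 0 0" --pt "4.86 0 -4.73 0 0 0 0" --pt "4.86 0 -4.73 0 0 0 0" --pt "4.86 1 -4.73 0 0 0 0" --pt "4.86 2 -4.73 0 0 0 0" --pt "4.86 3 -4.73 0 0 0 0" --pt "4.86 3.6 -4.73 0 0 0 0" --pt "4.86 3.9 -4.73 0 0 0 0" --pt "4.86 3.9 -4.73 0 0 0 0" --pt "4.86 3.9 -4.73 0 0 0 0"

```text
t: 9.65
eef_pos: [0.4149, -0.2353, 0.215]
orientation: [[0.315, -0.0, 0.949], [-0.949, 0.0, 0.315], [-0.0, -1.0, 0.0]]
wrist_force: [-0.3, -0.3, 0.4]
opening: -0.0
```

Run:
```python
from h import *
s=r.sense()
print(np.round(s['q'],1),s['eef_pos'],s['wrist_force'],s['opening'])
c=snap('wrist','w6.png');w=cloud(c)
c=snap('side','s6.png'); cv2.imwrite('pics/s6z.png',cv2.resize(c['img'][100:240,270:430,::-1],None,fx=4,fy=4,interpolation=2))
```

```text
[ 29.4  22.3  -8.9 125.1   6.2  33.  -55.6] [ 0.4149262  -0.23532728  0.21495211] [-0.34952623 -0.33022998  0.39369352] -0.0004569714493834409
```

View pics/s6z.png

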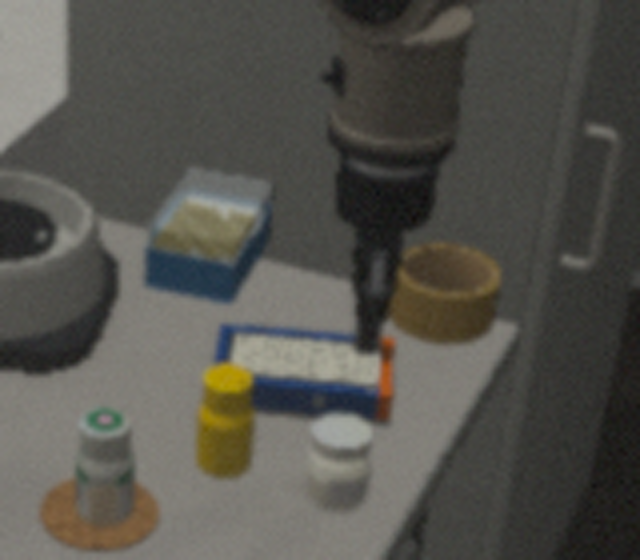

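View pics/w6.png

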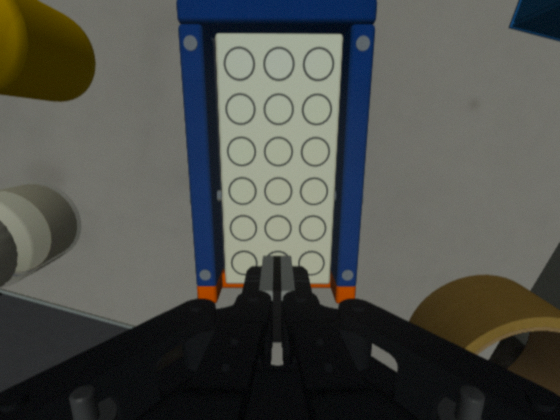

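>>> jog_arm --pt "0 0.15 0 0 0 0 0" --pt "0 0.25 0 0 0 0 0" --pt "0 0.32 0 0 0 0 0" --pt "0 0.37 0 0 0 0 0" --pt "0 0.42 0 0 0 0 0" --pt "0 0.45 0 0 0 0 0" --pt "0 0.45 0 0 0 0 0"

```text
t: 10.45
eef_pos: [0.4139, -0.2356, 0.1962]
orientation: [[0.315, -0.002, 0.949], [-0.949, 0.0, 0.315], [-0.001, -1.0, -0.002]]
wrist_force: [-4.8, -1.2, 3.6]
opening: -0.0
```

```bash
cat > tilt.py <<'E'
from h import *
import sys
n=sys.argv[1]
c=snap('wrist',n+'.png');w=cloud(c);s=r.sense()
print(s['eef_pos'],s['wrist_force'])
hs=cv2.cvtColor(c['img'],cv2.COLOR_RGB2HSV).astype(int)
T=np.array([.4618,-.2196]);a=np.radians(18.3);ux=np.array([np.cos(a),np.sin(a)]);uy=np.array([-ux[1],ux[0]])
d=w[...,:2]-T;X=d@ux;Y=d@uy;Z=w[...,2]
k=(abs(Y)<.022)&(X>-.03)&(X<.055)&(hs[...,1]<70)&(hs[...,2]>90)&(Z>.01)&(Z<.08)
A=np.c_[X[k],Y[k],np.ones(k.sum())];sol=np.linalg.lstsq(A,Z[k],rcond=None)[0]
print('tilt rad',np.arctan(sol[0]),sol,k.sum())
m=(hs[...,1]<60)&(hs[...,2]>90)&(abs(Z-X*sol[0]-Y*sol[1]-sol[2])<.005)&(abs(X)<.09)&(abs(Y)<.034)
print('X ext',np.percentile(X[m],[.5,99.5]),'Y ext at +x',np.percentile(Y[m&(X>.02)],[.5,99.5]))
E
python3 tilt.py w7
```

```text
[ 0.41407355 -0.2355726   0.19627303] [-3.80671945 -1.1856633   3.26205173]
tilt rad 0.2642662864691574 [ 0.27059496 -0.00176133  0.03382486] 24602
X ext [-0.05744646  0.05406951] Y ext at +x [-0.02808432  0.02672387]
```

View pics/w7.png

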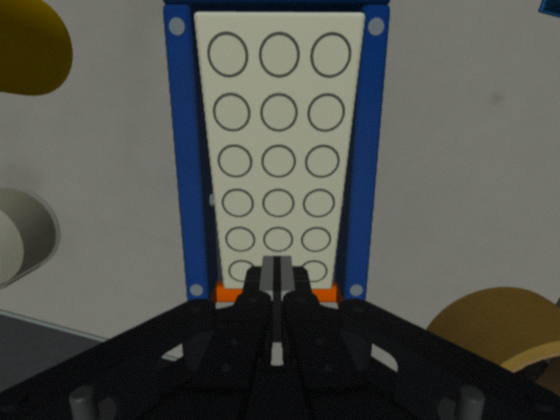

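>>> jog_arm --pt "0 0.04 0 0 0 0 0" --pt "0 0.08 0 0 0 0 0" --pt "0 0.1 0 0 0 0 0" --pt "0 0.1 0 0 0 0 0"

```text
t: 10.9
eef_pos: [0.4141, -0.2356, 0.193]
orientation: [[0.315, -0.001, 0.949], [-0.949, -0.0, 0.315], [-0.0, -1.0, -0.001]]
wrist_force: [-12.5, -0.0, 26.1]
opening: -0.001
```

```bash
python3 tilt.py w8
```

```text
[ 0.41406815 -0.2356487   0.1930499 ] [-12.1570551   -0.12209539  25.14157613]
tilt rad 0.36430205324675946 [ 0.38132241 -0.00101632  0.0358708 ] 25798
X ext [-0.05648518  0.05127092] Y ext at +x [-0.02809844  0.02674979]
```

>>> jog_arm --pt "0 -0.4 0 0 0 0 0" --pt "0 -1 0 0 0 0 0" --pt "0 -1.52 0 0 0 0 20" --pt "0 -1.7 0.3 1 0 0 72" --pt "0 -1.6 0.51 2.5 0 0 72" --pt "0 -1.52 0.51 4 0 0 72" --pt "0 -1.52 0.51 4 0 0 72" --pt "0 -1.52 0.51 4 0 0 72" --pt "0 -1.52 0.51 4 0 0 72"

```text
t: 11.85
eef_pos: [0.4343, -0.2287, 0.2534]
orientation: [[0.316, 0.322, 0.892], [-0.949, 0.108, 0.297], [-0.0, -0.94, 0.34]]
wrist_force: [0.2, 0.6, 0.0]
opening: 0.849
```

```bash
python3 tilt.py w9
python3 - <<'E'
from h import *
s=r.sense()
print(np.round(s['q'],1),s['eef_pos'],np.round(s['orientation'],4),s['opening'])
c=snap('side','s9.png'); cv2.imwrite('pics/s9z.png',cv2.resize(c['img'][100:240,270:430,::-1],None,fx=4,fy=4,interpolation=2))
E
```

```text
[ 0.43453566 -0.2284036   0.25343377] [ 0.05070084  0.11559495 -1.02003984]
tilt rad 0.34424666257463543 [ 0.35852214 -0.00088021  0.03554136] 8414
X ext [-0.03527411  0.05264321] Y ext at +x [-0.02816388  0.02649121]
[ 44.9  18.8 -23.1 126.4 -16.1  22.2 -33.5] [ 0.43453566 -0.2284036   0.25343377] [[ 3.166e-01  3.227e-01  8.920e-01]
 [-9.485e-01  1.078e-01  2.977e-01]
 [-1.000e-04 -9.403e-01  3.402e-01]] 0.8392575486634822
```

View pics/s9z.png

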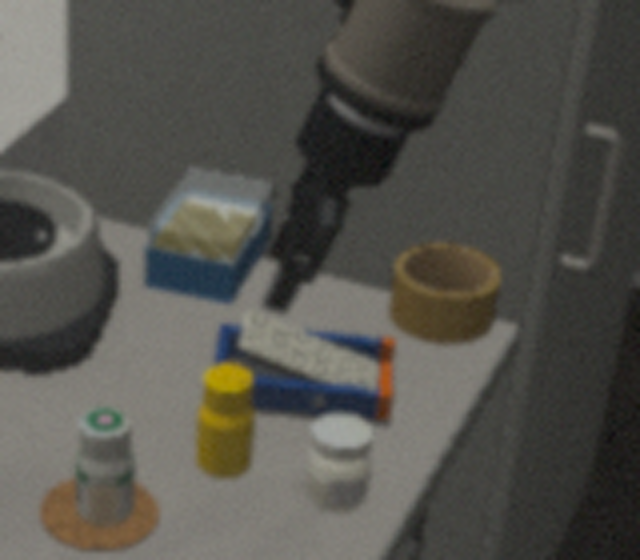

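View pics/w9.png

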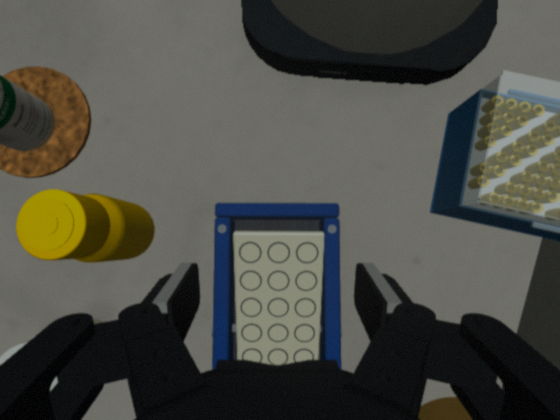

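>>> jog_arm --pt "0.02 0.5 -0.02 0 0 0 72" --pt "0.02 0.9 -0.02 0 0 0 72" --pt "0.02 1.2 -0.02 0 0 0 72" --pt "0.02 1.4 -0.02 0 0 0 72" --pt "0.02 1.47 -0.02 0 0 0 72" --pt "0.02 1.47 -0.02 0 0 0 72" --pt "0.02 1.47 -0.02 0 0 0 72"

```text
t: 12.65
eef_pos: [0.4527, -0.2236, 0.1982]
orientation: [[0.315, 0.325, 0.892], [-0.949, 0.108, 0.296], [0.0, -0.94, 0.342]]
wrist_force: [-0.2, -0.1, -0.2]
opening: 0.842
```

```bash
python3 tilt.py w10
python3 - <<'E'
from h import *
c=snap('side','s10.png'); cv2.imwrite('pics/s10z.png',cv2.resize(c['img'][140:210,310:390,::-1],None,fx=8,fy=8,interpolation=2))
c=snap('scene','c10.png'); cv2.imwrite('pics/c10z.png',cv2.resize(c['img'][170:240,320:400,::-1],None,fx=8,fy=8,interpolation=2))
E
```

```text
[ 0.45266351 -0.22368873  0.19828362] [ 0.20467591 -1.86777684 -0.73878981]
tilt rad 0.3336897413795781 [ 0.34665274 -0.00075891  0.03592103] 8185
X ext [0.01026157 0.05273481] Y ext at +x [-0.02808744  0.02650465]
```

View pics/s10z.png

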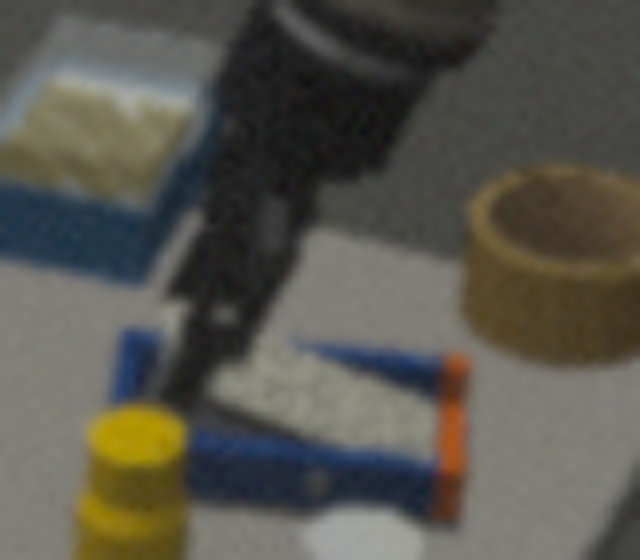

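View pics/w10.png

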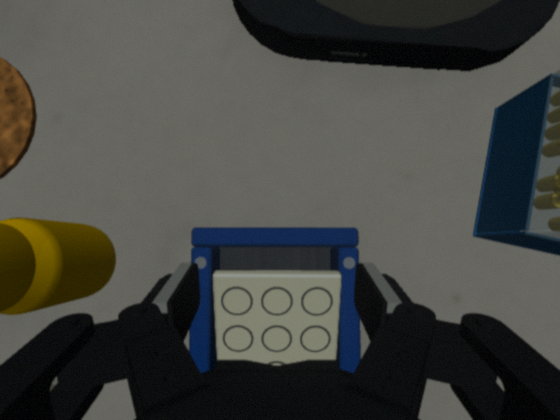

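View pics/c10z.png

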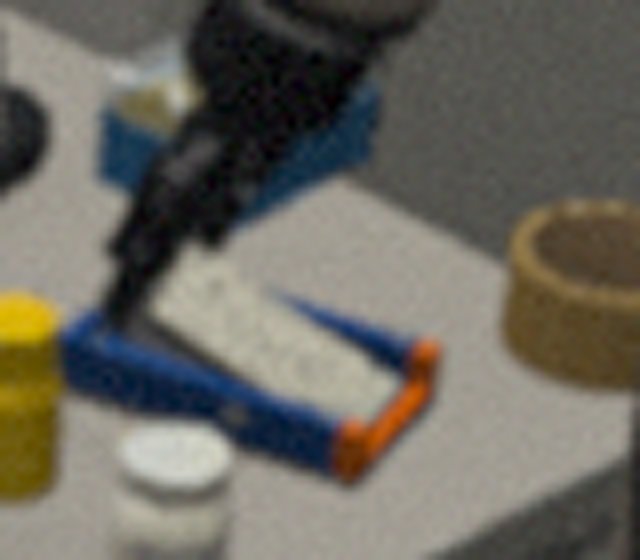

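>>> jog_arm --pt "0 0 0 0 0 0 60" --pt "0 0 0 0 0 0 55" --pt "0 0 0 0 0 0 50" --pt "0 0 0 0 0 0 50" --pt "0 0 0 0 0 0 50" --pt "0 0 0 0 0 0 50" --force 60

```text
t: 13.4
eef_pos: [0.4527, -0.2234, 0.1978]
orientation: [[0.316, 0.325, 0.892], [-0.949, 0.108, 0.296], [-0.0, -0.94, 0.342]]
wrist_force: [-1.0, 2.4, 1.9]
opening: 0.639
```

```bash
python3 tilt.py w11
```

```text
[ 0.45267221 -0.22338914  0.19779763] [-0.2712977   2.86496745  3.28219921]
tilt rad 0.3201209072789649 [ 0.3315236  -0.00114823  0.03561594] 8264
X ext [0.0103014  0.05313118] Y ext at +x [-0.02750372  0.02645017]
```

View pics/w11.png

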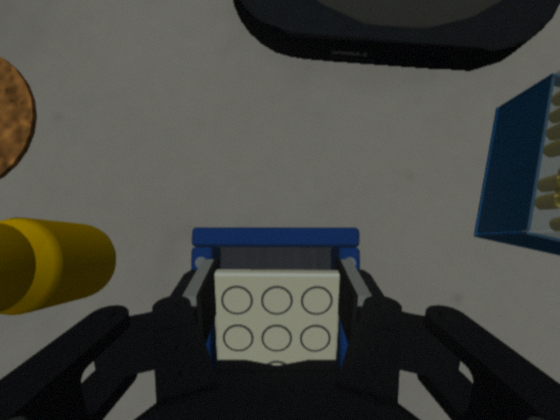

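>>> jog_arm --pt "0 -0.1 0.036 0 0 0 50" --pt "0 -0.3 0.109 0 0 0 50" --pt "0 -0.6 0.218 0 0 0 50" --pt "0 -1.0 0.364 0 0 0 50" --pt "0 -1.5 0.546 0 0 0 50" --pt "0 -2.1 0.764 0 0 0 50" --pt "0 -2.6 0.95 0 0 0 50" --pt "0 -2.82 1.026 0 0 0 50" --pt "0 -2.82 1.026 0 0 0 50" --force 80

```text
t: 14.35
eef_pos: [0.4528, -0.2237, 0.3195]
orientation: [[0.315, 0.327, 0.891], [-0.949, 0.106, 0.297], [0.003, -0.939, 0.344]]
wrist_force: [-0.2, 0.1, -1.7]
opening: 0.622
```

Run:
```python
from h import *
s=r.sense();print(np.round(s['q'],1),s['eef_pos'],s['wrist_force'],s['opening'])
c=snap('wrist','w12.png')
c=snap('side','s12.png'); cv2.imwrite('pics/s12z.png',cv2.resize(c['img'][60:240,270:430,::-1],None,fx=3,fy=3,interpolation=2))
```

```text
[ 42.6  13.2 -21.7 122.3 -15.7  30.8 -37. ] [ 0.45283931 -0.22373765  0.31948003] [-0.1984602   0.05702471 -1.74362863] 0.6223521766405412
```

View pics/s12z.png

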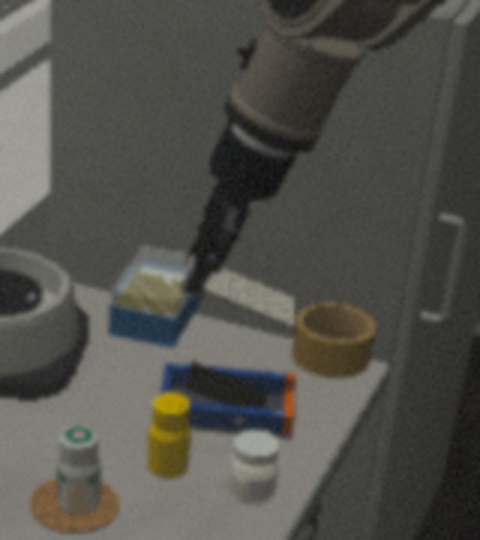

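View pics/w12.png

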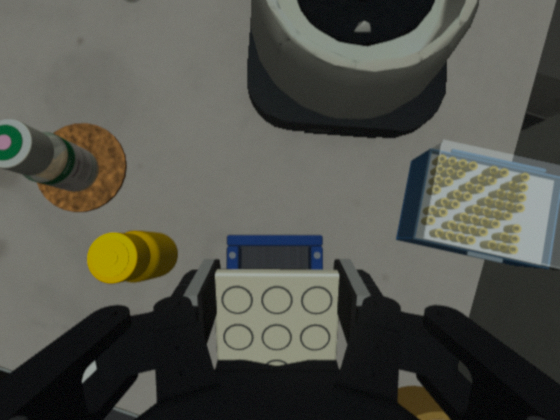

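>>> jog_arm --pt "-0.6 0 0.2 -0.8 0 0 50" --pt "-1.4 0.02 0.5 -1.6 0 0 50" --pt "-2.3 0.03 0.8 -2.6 0 0 50" --pt "-3.2 0.04 1.1 -3.4 0 0 50" --pt "-4.1 0.05 1.4 -4 0 0 50" --pt "-4.75 0.06 1.65 -4 0 0 50" --pt "-4.75 0.06 1.65 -4 0 0 50" --pt "-4.75 0.06 1.65 -4 0 0 50"

```text
t: 15.25
eef_pos: [0.4522, -0.0231, 0.3372]
orientation: [[0.317, -0.002, 0.948], [-0.948, 0.0, 0.317], [-0.001, -1.0, -0.001]]
wrist_force: [-0.2, -1.0, -1.8]
opening: 0.627
```

```bash
cat > hold.py <<'E'
from h import *
import sys
s=r.sense();print(np.round(s['q'],1),s['eef_pos'],np.round(s['orientation'],4).tolist(),s['wrist_force'],s['opening'])
c=snap('wrist',sys.argv[1]+'.png')
z=c['z_map'];v,u=np.mgrid[:420,:560]
p=np.stack([(u-c['cx'])/c['fx']*z,(v-c['cy'])/c['fy']*z,z,np.ones_like(z)],-1)@np.array(c['tool_from_camera']).T
p=p[...,:3];hs=cv2.cvtColor(c['img'],cv2.COLOR_RGB2HSV).astype(int)
box=(u>205)&(u<350)&(v>250)&(v<365)&(z>0)&(hs[...,1]<70)&(hs[...,2]>100)&(abs(p[...,1]-.155)<.03)
k=box&(u>225)&(u<330)&(v>275)&(v<355)
A=np.c_[p[k][:,0],p[k][:,2],np.ones(k.sum())];sol=np.linalg.lstsq(A,p[k][:,1],rcond=None)[0]
print('plane y=ax+bz+c',sol,'tilt deg about x',np.degrees(sol[1]),'about z',np.degrees(sol[0]))
m=box&(abs(p[...,1]-(sol[0]*p[...,0]+sol[1]*p[...,2]+sol[2]))<.003)
q=p[m]
print('x ext',np.percentile(q[:,0],[1,99]),'z max',np.percentile(q[:,2],[99,99.8,100]))
# front edge line z = e x + f
xs=np.arange(-.024,.0241,.004);zz=[np.percentile(q[abs(q[:,0]-x)<.002][:,2],99) for x in xs]
f=np.polyfit(xs,zz,1);print('front edge slope deg',np.degrees(f[0]),'z0',f[1])
E
python3 hold.py w13
```

```text
[ 15.3   9.7 -22.3 122.3   4.8  48.9 -81.5] [ 0.45215193 -0.02314838  0.33719885] [[0.3168, -0.0015, 0.9485], [-0.9485, 0.0004, 0.3168], [-0.0009, -1.0, -0.0013]] [-0.20310288 -0.98791929 -1.80446036] 0.6273682596133213
plane y=ax+bz+c [-0.00204703 -0.00625926  0.15679622] tilt deg about x -0.3586293144015501 about z -0.11728593413499681
x ext [-0.02670933  0.02652918] z max [0.00890667 0.00921232 0.00977762]
front edge slope deg -0.4466927328874908 z0 0.008873622985254787
```

View pics/w13.png

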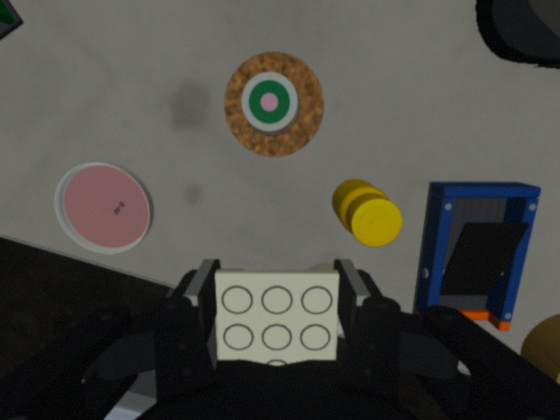

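>>> jog_arm --pt "-0.8 0 0.1 0 0 0 50" --pt "-1.8 0 0.25 0 0 0 50" --pt "-2.8 0 0.4 0 0 0 50" --pt "-3.8 0 0.54 0 0 0 50" --pt "-4.8 0 0.68 0 0 0 50" --pt "-5.8 0 0.82 0 0 0 50" --pt "-6.5 0 0.93 0 0 0 50" --pt "-6.87 0 0.98 0 0 0 50" --pt "-6.87 0 0.98 0 0 0 50" --pt "-6.87 0 0.98 0 0 0 50"

```text
t: 16.3
eef_pos: [0.4033, 0.2486, 0.3376]
orientation: [[0.314, -0.001, 0.949], [-0.949, -0.001, 0.314], [0.0, -1.0, -0.001]]
wrist_force: [-0.0, -1.0, -1.4]
opening: 0.626
```

```bash
cat > stage.py <<'E'
from h import *
import sys
s=r.sense();print(np.round(s['q'],1),s['eef_pos'],s['wrist_force'])
c=snap('wrist',sys.argv[1]+'.png');w=cloud(c);hs=cv2.cvtColor(c['img'],cv2.COLOR_RGB2HSV).astype(int)
H,S,V=np.moveaxis(hs,2,0);Z=w[...,2]
near=np.hypot(w[...,0]-.495,w[...,1]-.288)<.11
k=near&(Z>.018)&(Z<.032)&(S<90); k=cv2.morphologyEx(k.astype(np.uint8),cv2.MORPH_OPEN,np.ones((3,3)))>0
n,l,st,ce=cv2.connectedComponentsWithStats(k.astype(np.uint8));k=l==1+np.argmax(st[1:,4])
q=w[k];print('top',k.sum(),cv2.minAreaRect(q[:,:2].astype(np.float32)),q[:,2].mean())
g=near&(H>45)&(H<80)&(S>110)&(Z>.031)&(Z<.042)
n,l,st,ce=cv2.connectedComponentsWithStats(g.astype(np.uint8))
C=[]
for i in range(1,n):
    if st[i,4]>25:
        q=w[l==i];rr=cv2.minAreaRect(q[:,:2].astype(np.float32));print('stop',st[i,4],rr,q.mean(0));C.append((st[i,4],rr[0]))
C=sorted(C)[-2:];a,b=np.array(C[0][1]),np.array(C[1][1]);print('mid',(a+b)/2,'len',np.hypot(*(a-b)),'az',np.degrees(np.arctan2(*(b-a)[::-1])))
print('bench',np.nanmedian(Z[(np.hypot(w[...,0]-.55,w[...,1]-.33)<.02)]))
E
python3 stage.py w14
```

```text
[  -9.3   13.   -33.7  119.4    9.3   50.2 -120. ] [0.40330755 0.24859096 0.33757364] [-0.0472042  -0.96022132 -1.3750845 ]
top 6050 ((0.4894658923149109, 0.2949516773223877), (0.03422367572784424, 0.1161944642663002), 47.959381103515625) 0.025144997955116412
stop 471 ((0.539517879486084, 0.249487042427063), (0.03547897934913635, 0.007902763783931732), 47.468360900878906) [0.53924137 0.24990064 0.03482778]
stop 380 ((0.4389483630657196, 0.339704304933548), (0.034984294325113297, 0.008140204474329948), 47.24815368652344) [0.43927075 0.33947757 0.03475536]
mid [0.48923312 0.29459567] len 0.13510507794746265 az -41.89412772114719
bench -0.000992453844552682
```

View pics/w14.png

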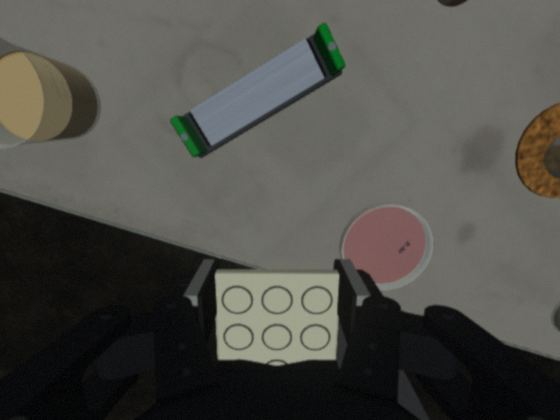

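Run:
```python
from h import *
for n in ['w14','scene0','side0']:
    c=load(n);w=cloud(c);Z=w[...,2]
    if n=='w14': sub=np.s_[40:150,0:110]
    else: sub=np.s_[:,:]
    k=np.zeros(Z.shape,bool);k[sub]=True
    k&=(Z>.015)&(Z<.12)&(w[...,0]<.5)&(w[...,0]>.3)&(w[...,1]>.36)&(w[...,1]<.55)
    q=w[k]
    for lo,hi in((.015,.04),(.04,.07),(.07,.1)):
        a=q[(q[:,2]>lo)&(q[:,2]<hi)]
        if len(a)>5: print(n,lo,len(a),np.round(np.percentile(a,[2,50,98],axis=0),3).tolist())
```

```text
w14 0.015 1180 [[0.406, 0.424, 0.016], [0.439, 0.428, 0.029], [0.463, 0.448, 0.04]]
w14 0.04 5454 [[0.399, 0.423, 0.042], [0.433, 0.457, 0.045], [0.463, 0.479, 0.069]]
w14 0.07 1127 [[0.398, 0.421, 0.07], [0.437, 0.426, 0.077], [0.465, 0.45, 0.085]]
scene0 0.015 196 [[0.396, 0.43, 0.015], [0.404, 0.47, 0.027], [0.468, 0.548, 0.039]]
scene0 0.04 522 [[0.396, 0.423, 0.041], [0.445, 0.458, 0.055], [0.48, 0.546, 0.069]]
scene0 0.07 329 [[0.394, 0.421, 0.07], [0.453, 0.463, 0.079], [0.497, 0.546, 0.089]]
side0 0.015 233 [[0.398, 0.45, 0.015], [0.419, 0.486, 0.03], [0.496, 0.549, 0.039]]
side0 0.04 890 [[0.398, 0.424, 0.041], [0.439, 0.456, 0.049], [0.496, 0.541, 0.069]]
side0 0.07 446 [[0.397, 0.422, 0.071], [0.453, 0.469, 0.08], [0.499, 0.543, 0.089]]
```

>>> jog_arm --pt "-0.1 0 0.1 0 -1.5 0 50" --pt "-0.2 0 0.2 0 -3 0 50" --pt "-0.3 0 0.3 0 -4.6 0 50" --pt "-0.4 0 0.5 0 -6.2 0 50" --pt "-0.5 0 0.6 0 -7.8 0 50" --pt "-0.6 0 0.7 0 -9.4 0 50" --pt "-0.7 0 0.8 0 -11 0 50" --pt "-0.8 0 0.9 0 -12.6 0 50" --pt "-0.9 0 1.0 0 -14.2 0 50" --pt "-1.0 0 1.2 0 -15.8 0 50" --pt "-1.2 0 1.3 0 -17.4 0 50" --pt "-1.3 0 1.5 0 -19 0 50" --pt "-1.4 0 1.6 0 -20.6 0 50" --pt "-1.5 0 1.7 0 -22.2 0 50" --pt "-1.53 0 1.77 0 -23.4 0 50" --pt "-1.53 0 1.77 0 -23.94 0 50" --pt "-1.53 0.5 1.77 0 -23.94 0 50" --pt "-1.53 1.2 1.77 0 -23.94 0 50" --pt "-1.53 1.9 1.77 0 -23.94 0 50" --pt "-1.53 1.9 1.77 0 -23.94 0 50"

```text
t: 18.35
eef_pos: [0.4508, 0.3277, 0.2591]
orientation: [[0.669, -0.004, -0.743], [0.743, -0.003, 0.669], [-0.005, -1.0, 0.001]]
wrist_force: [0.2, 0.7, -0.4]
opening: 0.621
```

```bash
python3 hold.py w15
python3 - <<'E'
from h import *
for n in ['side','scene']:
    c=snap(n,n+'15.png');cv2.imwrite('pics/%s15z.png'%n,cv2.resize(c['img'][150:350,150:370,::-1],None,fx=2.6,fy=2.6,interpolation=2))
E
```

```text
[ -3.1  32.6 -50.7 111.8  32.3  51.2 -22.6] [0.45078543 0.32774575 0.25905256] [[0.6693, -0.0041, -0.743], [0.743, -0.0034, 0.6693], [-0.0053, -1.0, 0.0008]] [ 0.19895008  0.67451949 -0.36782947] 0.6214272403887949
plane y=ax+bz+c [ 0.00066687 -0.00736677  0.15680058] tilt deg about x -0.4220845851587654 about z 0.03820907994318455
x ext [-0.02597857  0.0272318 ] z max [0.00718624 0.00759806 0.00805102]
front edge slope deg 0.052635952713227595 z0 0.007179096354624745
```

View pics/side15z.png

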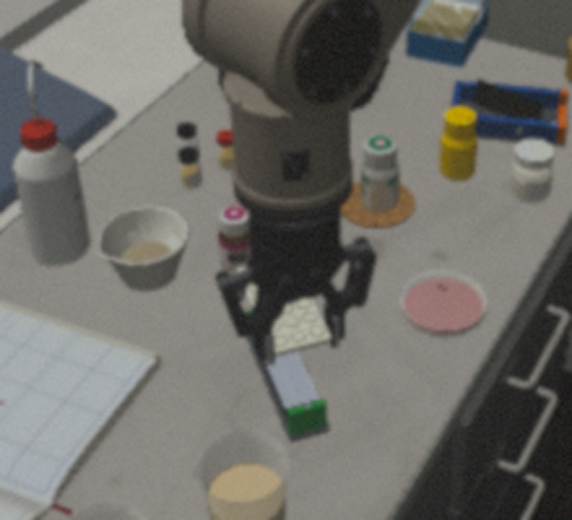

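View pics/w15.png

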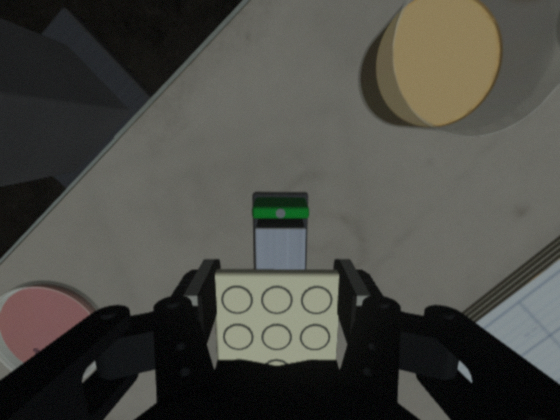

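>>> jog_arm --pt "0.03 0.4 0.02 0 0 0 50" --pt "0.03 0.8 0.02 0 0 0 50" --pt "0.03 1.1 0.02 0 0 0 50" --pt "0.03 1.25 0.02 0 0 0 50" --pt "0.03 1.35 0.02 0 0 0 50" --pt "0.03 1.35 0.02 0 0 0 50" --pt "0.03 1.35 0.02 0 0 0 50"

```text
t: 19.2
eef_pos: [0.451, 0.3318, 0.2085]
orientation: [[0.668, 0.0, -0.744], [0.744, 0.0, 0.668], [0.0, -1.0, 0.0]]
wrist_force: [0.2, 0.4, -1.2]
opening: 0.629
```

```bash
python3 hold.py w16
python3 - <<'E'
from h import *
c=snap('side','side16.png');cv2.imwrite('pics/side16z.png',cv2.resize(c['img'][220:330,210:340,::-1],None,fx=5,fy=5,interpolation=2))
c=load('w16');w=cloud(c)
# profile in stage frame
a=np.radians(138);ux=np.array([np.cos(a),np.sin(a)]);C=np.array([.4893,.2947])
for col in (268,279,290):
    for v in range(150,290,3):
        p=w[v,col];d=p[:2]-C;print(col,v,'X %.4f Y %.4f Z %.4f'%(d@ux,-d[0]*ux[1]+d[1]*ux[0],p[2]),c['img'][v,col]) if col==279 else 0
E
```

```text
[ -6.2  36.6 -47.3 113.1  37.   46.6 -26.5] [0.45100618 0.3317696  0.2084532 ] [[0.6679, 0.0002, -0.7442], [0.7442, 0.0003, 0.6679], [0.0004, -1.0, 0.0]] [ 0.19464484  0.41249358 -1.18648709] 0.6293222430391909
plane y=ax+bz+c [ 0.00143851 -0.00804231  0.15679121] tilt deg about x -0.4607905866035261 about z 0.0824205734733586
x ext [-0.02601046  0.02723131] z max [0.00720802 0.00757672 0.00789309]
front edge slope deg -0.07019036117363515 z0 0.007204953755502171
279 150 X 0.1097 Y -0.0038 Z -0.0021 [102 102  97]
279 153 X 0.1082 Y -0.0038 Z -0.0003 [102 102  95]
279 156 X 0.1065 Y -0.0038 Z -0.0010 [98 97 93]
279 159 X 0.1048 Y -0.0038 Z -0.0021 [101 100  95]
279 162 X 0.1032 Y -0.0038 Z -0.0019 [101 100  96]
279 165 X 0.1015 Y -0.0038 Z -0.0015 [101 100  93]
279 168 X 0.1000 Y -0.0038 Z -0.0004 [101 101  94]
279 171 X 0.0982 Y -0.0039 Z -0.0014 [102 102  95]
279 174 X 0.0968 Y -0.0039 Z 0.0001 [99 99 95]
279 177 X 0.0949 Y -0.0039 Z -0.0015 [ 99 100  94]
279 180 X 0.0933 Y -0.0039 Z -0.0005 [100 101  93]
279 183 X 0.0916 Y -0.0039 Z -0.0006 [99 99 94]
279 186 X 0.0900 Y -0.0039 Z 0
[... 945 characters left out ...]
8 Z 0.0359 [22 96 36]
279 249 X 0.0656 Y -0.0038 Z 0.0345 [19 95 34]
279 252 X 0.0585 Y -0.0039 Z 0.0203 [13 27 16]
279 255 X 0.0576 Y -0.0039 Z 0.0224 [16 19 15]
279 258 X 0.0568 Y -0.0039 Z 0.0245 [23 23 20]
279 261 X 0.0546 Y -0.0039 Z 0.0231 [58 62 61]
279 264 X 0.0533 Y -0.0039 Z 0.0242 [107 114 123]
279 267 X 0.0521 Y -0.0039 Z 0.0252 [109 115 125]
279 270 X 0.0609 Y -0.0037 Z 0.0477 [59 63 58]
279 273 X 0.0605 Y -0.0037 Z 0.0500 [86 89 76]
279 276 X 0.0603 Y -0.0037 Z 0.0525 [139 144 126]
279 279 X 0.0589 Y -0.0037 Z 0.0526 [151 157 135]
279 282 X 0.0575 Y -0.0037 Z 0.0526 [152 158 136]
279 285 X 0.0553 Y -0.0037 Z 0.0510 [121 126 109]
279 288 X 0.0539 Y -0.0037 Z 0.0512 [122 126 109]
```

View pics/w16.png

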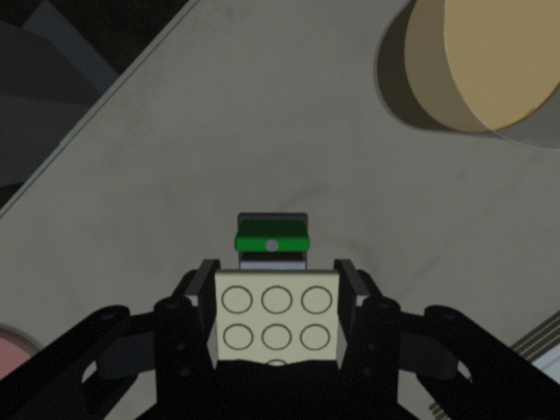

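View pics/side16z.png

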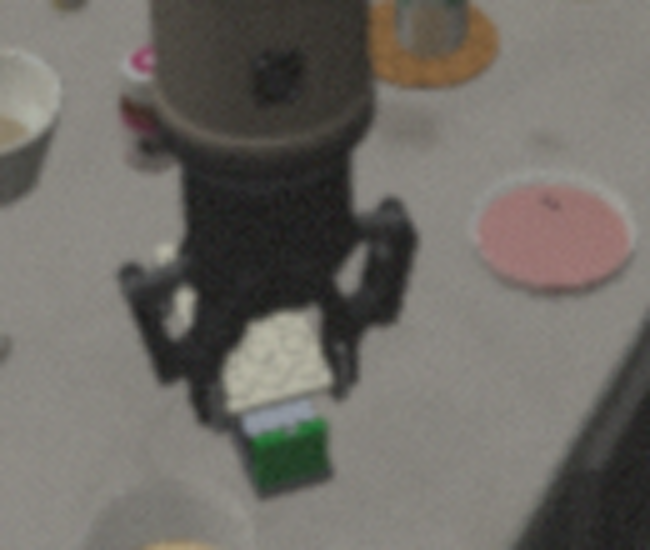

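>>> jog_arm --pt "-0.07 0 0 0 0 0 50" --pt "-0.07 0.2 0 0 0 0 50" --pt "-0.07 0.35 0 0 0 0 50" --pt "-0.07 0.43 0 0 0 0 50" --pt "-0.07 0.43 0 0 0 0 50" --pt "-0.07 0.43 0 0 0 0 50"

```text
t: 19.9
eef_pos: [0.4491, 0.3296, 0.1909]
orientation: [[0.668, -0.0, -0.744], [0.744, 0.0, 0.668], [-0.0, -1.0, 0.0]]
wrist_force: [-0.7, 0.2, -0.6]
opening: 0.627
```

```bash
python3 hold.py w17
```

```text
[ -7.   37.8 -46.  113.8  38.6  44.9 -27.8] [0.44906138 0.32959721 0.19086324] [[0.6679, -0.0003, -0.7442], [0.7442, 0.0, 0.6679], [-0.0002, -1.0, 0.0003]] [-0.72060235  0.21762002 -0.63321406] 0.6265853962559369
plane y=ax+bz+c [ 0.00140731 -0.0077149   0.15679757] tilt deg about x -0.44203143239153725 about z 0.0806331435448404
x ext [-0.02596687  0.02722476] z max [0.0072379  0.00762871 0.00793324]
front edge slope deg 0.037535394521540866 z0 0.007199196888256766
```

View pics/w17.png

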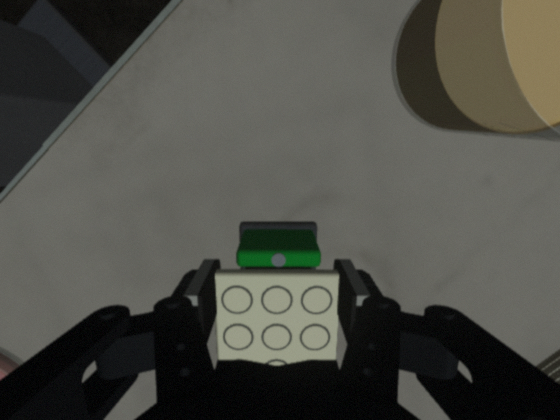

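>>> jog_arm --pt "0 0.025 0 0 0 0 50" --pt "0 0.04 0 0 0 0 50" --pt "0 0.04 0 0 0 0 50"

```text
t: 20.25
eef_pos: [0.4491, 0.3295, 0.1894]
orientation: [[0.668, 0.0, -0.744], [0.744, 0.0, 0.668], [0.0, -1.0, 0.0]]
wrist_force: [0.9, -0.5, 0.1]
opening: 0.622
```

>>> jog_arm --pt "0 0.02 0 0 0 0 50" --pt "0 0.025 0 0 0 0 50" --pt "0 0.025 0 0 0 0 50"

```text
t: 20.55
eef_pos: [0.4491, 0.3295, 0.1884]
orientation: [[0.668, 0.0, -0.744], [0.744, 0.0, 0.668], [0.0, -1.0, -0.0]]
wrist_force: [0.2, 0.6, -1.1]
opening: 0.627
```

>>> jog_arm --pt "0 0.02 0 0 0 0 50" --pt "0 0.025 0 0 0 0 50" --pt "0 0.025 0 0 0 0 50"

```text
t: 20.85
eef_pos: [0.4491, 0.3296, 0.1882]
orientation: [[0.668, 0.001, -0.744], [0.744, -0.0, 0.668], [0.0, -1.0, -0.001]]
wrist_force: [-4.3, -5.2, 18.2]
opening: 0.623
```

>>> jog_arm --pt "0 -0.015 0 0 0 0 50" --pt "0 -0.015 0 0 0 0 60" --pt "0 -0.015 0 0 0 0 75" --pt "0 -0.015 0 0 0 0 80" --pt "0 -0.015 0 0 0 0 80" --pt "0 -0.015 0 0 0 0 80" --pt "0 -0.4 0 0 0 0 80" --pt "0 -1.2 0 0 0 0 80" --pt "0 -2.2 0 0 0 0 80" --pt "0 -3.2 0 0 0 0 80" --pt "0 -4 0 0 0 0 80" --pt "0 -4 0 0 0 0 80" --pt "0 -4 -2 0 0 0 80" --pt "0 -4 -3 0 0 0 80" --pt "0 -4 -3 0 0 0 80" --pt "0 -4 -3 0 0 0 80" --force 40

```text
t: 22.45
eef_pos: [0.5406, 0.2463, 0.3473]
orientation: [[0.672, -0.0, -0.741], [0.741, -0.001, 0.672], [-0.001, -1.0, -0.0]]
wrist_force: [0.0, -0.5, -0.0]
opening: 0.935
```

Run:
```python
from h import *
s=r.sense();print(np.round(s['q'],1),s['eef_pos'],s['wrist_force'])
c=snap('wrist','w20.png');w=cloud(c);hs=cv2.cvtColor(c['img'],cv2.COLOR_RGB2HSV).astype(int);H,S,V=np.moveaxis(hs,2,0);Z=w[...,2]
a=np.radians(138);ux=np.array([np.cos(a),np.sin(a)]);C=np.array([.4893,.2947]);d=w[...,:2]-C;X=d@ux;Y=d@np.array([-ux[1],ux[0]])
k=(abs(X)<.08)&(abs(Y)<.05)&(S<70)&(V>90)&(Z>.024)&(Z<.04)
q=w[k];rr=cv2.minAreaRect(q[:,:2].astype(np.float32));print(k.sum(),rr,'z',np.percentile(q[:,2],[5,50,95]))
sol=np.linalg.lstsq(np.c_[X[k],Y[k],np.ones(k.sum())],Z[k],rcond=None)[0];print('tilt',sol)
g=(abs(X)<.09)&(abs(Y)<.04)&(H>45)&(H<80)&(S>110)&(Z>.033)&(Z<.042)
for m in (g&(X>0),g&(X<0)): print('stop',m.sum(),cv2.minAreaRect(w[m][:,:2].astype(np.float32)) if m.sum()>5 else 0)
for n in ['side','scene']:
    c=snap(n,n+'20.png');cv2.imwrite('pics/%s20z.png'%n,cv2.resize(c['img'][150:350,150:370,::-1],None,fx=2.6,fy=2.6,interpolation=2))
```

```text
[  9.9  29.3 -53.3 103.4  26.7  60.9  -5.6] [0.54059171 0.24631465 0.3472559 ] [ 0.02929926 -0.52934084 -0.03070434]
9395 ((0.487838476896286, 0.29475197196006775), (0.05628272891044617, 0.11868777871131897), 47.86638259887695) z [0.03013973 0.03137644 0.03261129]
tilt [-0.00082364  0.00151397  0.03138126]
stop 422 ((0.4387953281402588, 0.34033748507499695), (0.03495756909251213, 0.007466346491128206), 47.766883850097656)
stop 266 ((0.5389617085456848, 0.24985241889953613), (0.034490495920181274, 0.006742730271071196), 47.74351501464844)
```

View pics/w20.png

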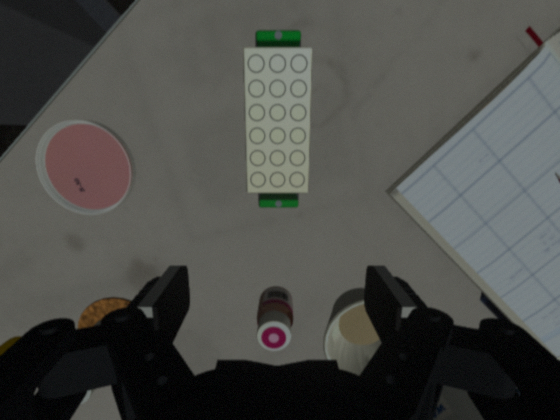

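View pics/side20z.png

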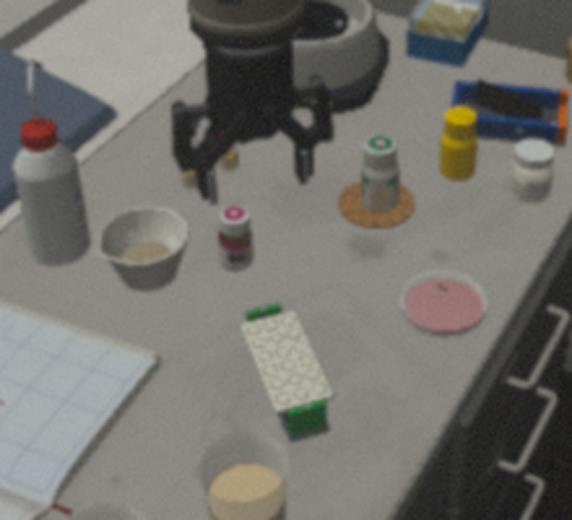

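```bash
python3 -c "
from workcell import r
print(r.hand_in())"
```

```text
the job is handed in; nothing more can be done
None
```

The job is done and handed in at about 22.6 s of the 61 s; hand-in reports no verdict.

- **Bottle:** I gripped the green-banded bottle across its body and stood it on the cork coaster. The wrist camera put its axis within 2 mm of the coaster's centre. In the last side picture it was still upright.
- **Tipping:** I pressed the orange end of the plate down with closed fingers, reaching about 26 N at the stop. After I let go, the plate measured about 0.34 rad of tilt, above the required 0.27.
- **Plate:** I gripped it across its raised end, lifted it out and laid it on the stage. The last check put its centre about 1 mm from the midpoint of the stops and its length within about 0.3° of the stage. Its tilt was about 0.002 rad, with the top at 31.4 mm against an expected 32 mm.
- **Bystanders:** in the pictures none of them looked moved. I did not measure them again at the end.

Two readings disagreed. The wrist-camera estimate of the plate's front edge in the gripper varied by about 1.7 mm between views. The first stage-centre estimates from the fixed cameras were 7–9 mm off the wrist camera's, so I used the wrist camera for the placing and checked it against the stops.

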